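Snap the pump handle into its transport clips

TASK

The hydraulic hand pump is to be wheeled away: stow its loose handle, the thick bar with the rubber grip, in the two spring clips on top of the pump. Lay it lengthwise over both clips and press it down until they snap around the bare shaft and it sits fully home, level, either end towards the pump head, then let go. Leave the thinner bar where it lies.

Things in the scene. Friction and masses are not known exactly. Their poses are not given: they have to be found in the camera images.
- pump: Hand pump, fixed. Origin on the table below the seat point; x along the pump to its head, z up. Aluminium block 340 mm long (x), 110 mm wide, flat deck 55 mm above the table; dark steel head, 90 mm wide, up to 125 mm high with its gauge, begins 170 mm away at +x. On the deck stand two spring clips, at x = -65 and +65 mm, each 18 mm wide along x; nothing stands between them.
- seat (a point): Point midway between the two clips, 95 mm above the table, on the axis of a shaft fully home; axes as the pump's. Each clip: two sprung steel fingers, tops 30 mm above this point with a mouth 45 mm wide, narrowing to a 17 mm gap. A level 24 mm shaft within 8 mm of centre meets the lips with its axis 19 mm above this point; then 15 to 25 N straight down snaps it on to a solid saddle, where it stays.
- handle_center (a point): Loose pump handle, 0.4 kg, dark steel, 295 mm long, lying level. Point: middle of its bare round shaft, on the axis, 17 mm above the table, near its centre of mass. x along the handle, z up. The shaft is 24 mm thick and reaches 90 mm either side of the point; then at +x a square socket 34 mm wide, 35 mm long, at -x a black rubber grip 34 mm thick, 80 mm long.
- bar_center (a point): Bystander: plain dark steel bar lying on the table, thinner (16 mm) and without rubber grip, 262 mm long along x, with a 26 mm square block at either end. Point: its middle, on its axis, 13 mm above the table. Not to be moved.

How it is judged:
On the way:
1. the handle is pressed fully home in both clips by the gripper (not dropped in) (z of handle_center in the frame of seat below 0.005 m and horizontal distance between handle_center and seat below 0.022 m and angle between the x axis of handle_center and the x axis of seat, either way round below 0.12 rad and contact force between the fingers and anything else above 1 N), for 0.05 s.
At the end, for the whole second after the job is handed in: The handle lies fully home in both clips: the middle of its shaft is within 5 mm of the seat's height and within 22 mm of it in plan, its axis within 0.12 rad of the pump's; the thinner bar is within 30 mm of where it started (z of handle_center in the frame of seat between -0.005 and 0.005 m and horizontal distance between handle_center and seat below 0.022 m and angle between the x axis of handle_center and the x axis of seat, either way round below 0.12 rad and distance of bar_center from where it was at the start of the episode below 0.03 m); the robot touches nothing.
It fails at once if the thinner bar is moved (distance of bar_center from where it was at the start of the episode above 0.03 m).
It also fails if it takes over 38 s, if anything falls off the work surface, if the arm or the gripper's body presses on something with over 40 N, if the wrist force passes 120 N, or if a joint passes its speed limit or range.

ROBOT

A 7-joint arm with a two-finger parallel gripper is mounted at the origin on the work surface. World frame = base frame: x ahead of the robot, y to its left, z up, the work surface at z = 0. Lengths are in m, angles in rad, forces in N, time in s.
With the tool pointing down it reaches from about 0.4 to 0.85 m from the base axis. Payload 10.4 kg.
Tool frame: the origin (TCP) lies at the very end of the fingers, on their centre line; the grasp point (between the pads) lies 19 mm behind it; z points along the fingers, y is the direction in which the jaws open and shut (so a half turn about z gives the same grasp; the last joint's range is limited). The gripper opens to 87 mm and grips with 3 to 60 N. Pads are 19 mm wide; open, the fingers measure 117 mm over their backs; the gripper's body (75 mm by 190 mm) begins 51 mm behind the grasp point.
Start: joints at [1.108, 0.332, -0.065, 1.46, 0.022, 1.35, -0.088], TCP at [0.266, -0.566, 0.223] pointing down, gripper open.
Joint ranges: [-2.6, 2.6], [-0.5, 2.12], [-1.47, 1.34], [0.16, 2.42], [-1.27, 4.41], [0.06, 2.06], [-2.6, 2.6]. Speed limits (rad/s): [2.22, 2.22, 2.79, 2.79, 3.14, 3.14, 3.14].

INTERFACE

Orientations are given as a unit quaternion [x, y, z, w].
In Python, from bench import r gives the robot as it stands.
- The arm moves only by the shell command python3 -m crank 'ROWS' [FORCE]. ROWS is JSON, a list of rows, each a list of 3 entries, a list of its own where there are three numbers: the opening, from -1 (shut) to 1 (fully open), so that 0 is half open, then the shift along the tool's x, y, z in mm, then the turn about the tool's z in degrees. A call has 1 to 12 rows; each row is the pose to reach, as a shift and turn from the pose commanded when the call began, along the tool's axes at that moment; what a row does not reach only later rows make up. A row lasts 1/12 s, in which the tool goes at most 41.7 mm and 7.16 degrees, less where a joint would pass 70% of its speed; a pose out of reach is approached as far as the arm can. A call with a gripper value outside its range is refused whole. The fingers move at their own pace and stop on an object; FORCE is the grip in N (left out, the last holds). Time passes only in rows, so rows that repeat a pose let the fingers close. It gives the time, the measured TCP pose, the force and the opening at its end, in the units of the state.
- r.read_state(): the state, without advancing time (a new reading comes with each control period).
- r.camera(name): name is "scene" or "top" or "wrist"; returns a dict with "pixels" (420x560x3 uint8, red, green, blue), "fov_y" (degrees; the focal length in pixels is half the picture's height over the tangent of half this angle, whatever the lens; pixels are square), "cx", "cy" (the principal point, pixels), "dist" ([k1, k2, p1, p2, k3] as OpenCV has them; the pictures are not rectified), "cam_to_world" (4x4, takes a point from camera to world coordinates). Camera axes: x right, y down, z forward; pixel columns grow to the right and rows downward; lengths in m; the calibration is good to about 2 mm. A picture is of the moment at which its call begins. There is no depth.
- r.close_job(): hands the job in, once; it reports no verdict.
The state is a dict: "time": time; "joint_positions": joint angles; "joint_vel": joint speeds; "joint_torque": joint torques, N m; "ee_pos": TCP position; "eef_rot": TCP orientation; "ft_force": force on the tool from outside, world axes, zero at the start; "torque": the same for the moment, N m; "width": finger opening in m.
Only numpy, scipy, OpenCV 4.12 (cv2) and the standard library are available. Lean on these libraries where they do the work, as an engineer would, in place of code of your own. Each camera call takes 0.05 s, during which the arm holds its last target.

## Working session

There is one attempt and no reset: what is moved stays moved. The work goes in short steps, Python scripts to look and compute and a shell command to move; the robot and the scene stay as the last step left them, time stands still between calls to the robot, and variables do not carry over. Pictures are saved under pics/ and viewed, and the job is handed in when it is done.

```bash
mkdir -p pics; ls
python3 - <<'E'
from bench import r
import cv2
s=r.read_state(); print(s['time'],s['ee_pos'],s['eef_rot'],s['width'],s['ft_force'])
for n in ['top','scene','wrist']:
    c=r.camera(n); cv2.imwrite(f'pics/{n}0.png',c['pixels'][:,:,::-1]); print(n,c['fov_y'],c['cx'],c['cy'],c['dist'],c['cam_to_world'])
E
```

```text
pics
0.0 [ 0.26593137 -0.56515888  0.2217377 ] [ 9.75916398e-01  2.18143663e-01 -1.88250937e-04 -7.00974502e-04] 0.08719320832839048 [0.41961244 0.66123811 0.19412218]
top 56.057339990224236 284.4060529065336 212.61392241577508 [-0.09217922  0.          0.          0.          0.        ] [[-0.02733933 -0.99285229  0.11617615  0.42519633]
 [-0.99953442  0.02557662 -0.01663673  0.00333622]
 [ 0.01354642 -0.11657689 -0.99308928  0.90651336]
 [ 0.          0.          0.          1.        ]]
scene 51.14606195172432 278.4172735141046 204.7688724139901 [-0.01800924  0.          0.          0.          0.        ] [[-0.61187628  0.59163745 -0.52495004  0.93098256]
 [ 0.79082005  0.44541888 -0.41976859  0.33871903]
 [-0.01452816 -0.67198746 -0.74042001  0.6744419 ]
 [ 0.          0.          0.          1.        ]]
wrist 67.29277010018524 287.00681501566623 209.33109576389526 [-0.02654569  0.          0.          0.          0.        ] [[ 0.4265052  -0.87470248 -0.23019316  0.33022667]
 [-0.9044837  -0.41290988 -0.10683941 -0.53554854]
 [-0.00159633  0.25377352 -0.96726235  0.38209647]
 [ 0.          0.          0.          1.        ]]
```

View pics/top0.png

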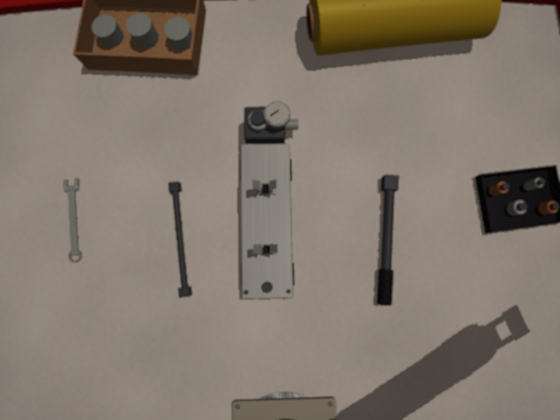

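View pics/scene0.png

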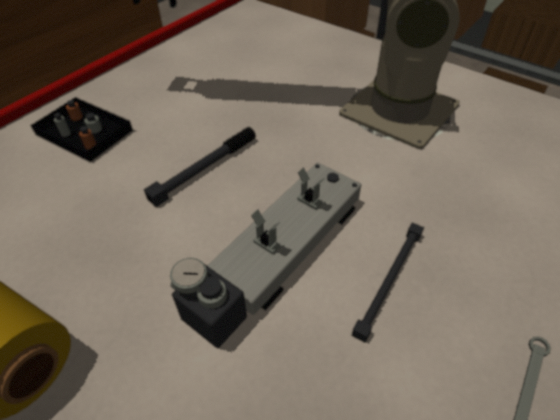

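View pics/wrist0.png

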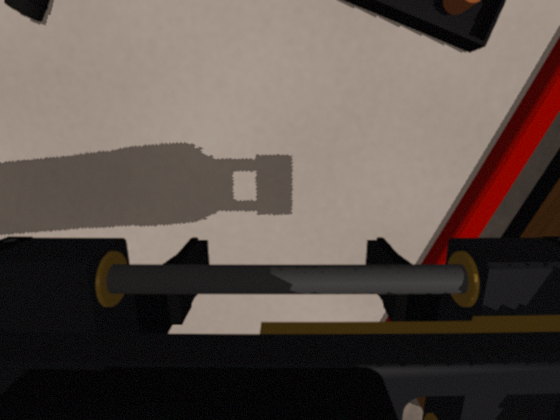

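```bash
cat > h.py <<'E'
import numpy as np, cv2
def K(c):
    f=c['pixels'].shape[0]/2/np.tan(np.radians(c['fov_y']/2)); return np.array([[f,0,c['cx']],[0,f,c['cy']],[0,0,1.]])
def ray(c,uv):
    p=cv2.undistortPoints(np.array(uv,float).reshape(-1,1,2),K(c),np.array(c['dist'],float)).reshape(-1,2)
    T=np.array(c['cam_to_world']); d=np.c_[p,np.ones(len(p))]@T[:3,:3].T; return T[:3,3],d
def plane(c,uv,z):
    o,d=ray(c,uv); return o+d*((z-o[2])/d[:,2])[:,None]
def proj(c,P):
    T=np.linalg.inv(c['cam_to_world']); rv=cv2.Rodrigues(T[:3,:3])[0]
    return cv2.projectPoints(np.array(P,float).reshape(-1,1,3),rv,T[:3,3],K(c),np.array(c['dist'],float))[0].reshape(-1,2)
E
python3 - <<'E'
from bench import r
from h import *
c=r.camera('top'); g=c['pixels'].max(2)
for nm,(x0,y0,x1,y1) in dict(handle=(360,165,420,315),bar=(160,170,200,305)).items():
    m=np.zeros_like(g); m[y0:y1,x0:x1]=(g[y0:y1,x0:x1]<75)*255
    cs=cv2.findContours(m,cv2.RETR_EXTERNAL,cv2.CHAIN_APPROX_NONE)[0]; k=max(cs,key=cv2.contourArea)
    print(nm,cv2.minAreaRect(k),cv2.boundingRect(k))
    z=.017 if nm=='handle' else .013
    ys,xs=np.nonzero(cv2.drawContours(np.zeros_like(g),[k],-1,255,-1))
    P=plane(c,np.c_[xs,ys],z)[:,:2]
    (ctr,sz,a)=cv2.minAreaRect(P.astype(np.float32)); print(ctr,sz,a)
    if nm=='handle':
        for y in range(y0,y1,6):
            q=xs[ys==y]
            if len(q): print(y,q.min(),q.max(),plane(c,[[q.min()-.5,y],[q.max()+.5,y]],.017)[:,:2].round(4).tolist())
im=c['pixels'][90:310,225:310,::-1]
cv2.imwrite('pics/p1.png',cv2.resize(im,None,fx=2.7,fy=2.7,interpolation=cv2.INTER_CUBIC))
cv2.imwrite('pics/h1.png',cv2.resize(c['pixels'][165:315,340:430,::-1],None,fx=4,fy=4,interpolation=cv2.INTER_CUBIC))
c=r.camera('scene')
cv2.imwrite('pics/s1.png',cv2.resize(c['pixels'][120:345,140:400,::-1],None,fx=2.6,fy=2.6,interpolation=cv2.INTER_CUBIC))
E
```

```text
handle ((386.32623291015625, 239.9738311767578), (17.29764175415039, 128.67970275878906), 2.223961114883423) (376, 176, 22, 129)
(0.46321022510528564, -0.24259276688098907) (0.04050315544009209, 0.29479050636291504) 84.70870971679688
177 382 397 [[0.6065, -0.2388], [0.6058, -0.2766]]
183 380 397 [[0.5925, -0.2333], [0.5916, -0.2757]]
189 380 396 [[0.5785, -0.2325], [0.5776, -0.2724]]
195 383 393 [[0.5643, -0.2387], [0.5637, -0.2645]]
201 383 392 [[0.5503, -0.2378], [0.5498, -0.2612]]
207 383 392 [[0.5364, -0.237], [0.5358, -0.2604]]
213 383 392 [[0.5226, -0.2363], [0.522, -0.2596]]
219 382 392 [[0.5088, -0.2332], [0.5082, -0.2587]]
225 382 391 [[0.4951, -0.2324], [0.4944, -0.2556]]
231 382 391 [[0.4814, -0.2316], [0.4807, -0.2548]]
237 381 391 [[0.4678, -0.2286], [0.467, -0.254]]
243 381 391 [[0.4542, -0.2279], [0.4534, -0.2533]]
249 380 391 [[0.4407, -0.2249], [0.4398, -0.2525]]
255 380 390 [[0.4271, -0.2242], [0.4263, -0.2495]]
261 380 390 [[0.4136, -0.2235], [0.4128, -0.2488]]
267 379 390 [[0.4002, -0.2205], [0.3993, -0.2481]]
273 377 392 [[0.3869, -0.2153], [0.3856, -0.252]]
279 377 392 [[0.3735, -0.2147], [0.3722, -0.2513]]
285 377 391 [[0.3601, -0.2141], [0.3589, -0.2483]]
291 376 391 [[0.3469, -0.2112], [0.3455, -0.2477]]
297 376 391 [[0.3336, -0.2106], [0.3321, -0.247]]
303 376 390 [[0.3202, -0.21], [0.3189, -0.2441]]
bar ((179.7505645751953, 238.88088989257812), (114.15015411376953, 12.135564804077148), 84.5596694946289) (169, 182, 23, 115)
(0.4777621924877167, 0.22840991616249084) (0.2602388858795166, 0.02741388976573944) 5.569208145141602
```

View pics/p1.png

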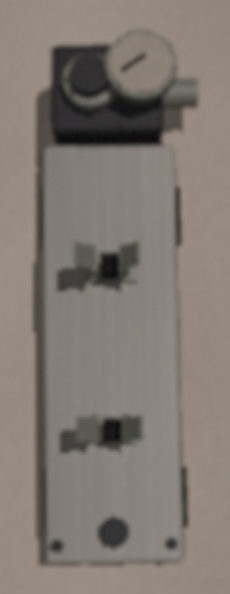

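View pics/h1.png

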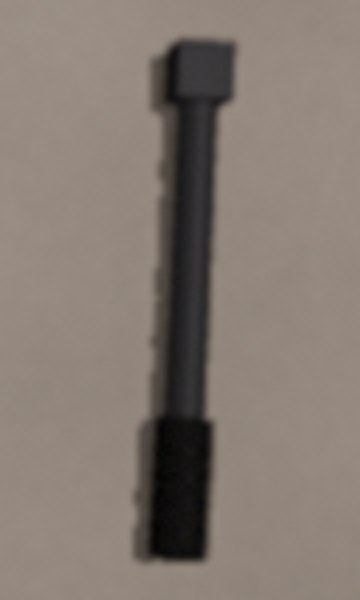

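View pics/s1.png

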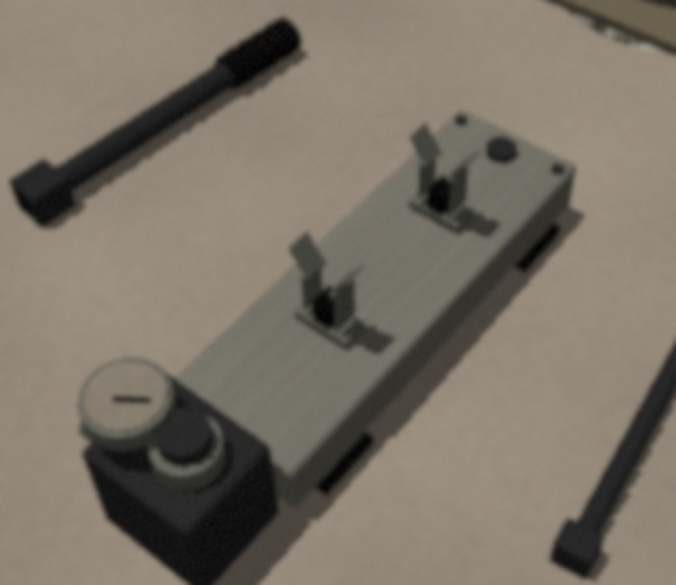

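Run:
```python
from bench import r
from h import *
c=r.camera('top'); px=c['pixels']; g=px.max(2)
print(px[215,376:400].tolist()); print(px[220,232:300].max(1).tolist(), (px[220,232:300,0].astype(int)-px[220,232:300,2]).tolist())
# deck mask: low saturation, bright
d=(px[...,0].astype(int)-px[...,2])
corn=plane(c,[[240.9,144.1],[288.7,144.8],[241.7,298],[293.5,298]],.055); print('deck corners',corn.round(4).tolist())
sad=plane(c,[[265.7,188.1],[266.5,250]],.083); print('sad',sad, np.linalg.norm(sad[0]-sad[1]))
v=c['pixels'].max(2)[170:270,240:295]; m=(v<40).astype(np.uint8)
n,l,st,ce=cv2.connectedComponentsWithStats(m); print(st,ce+[240,170])
```

```text
[[149, 137, 128], [149, 137, 128], [143, 132, 122], [122, 111, 103], [93, 85, 79], [79, 72, 66], [70, 64, 59], [50, 45, 42], [31, 30, 29], [32, 30, 32], [35, 34, 34], [41, 40, 41], [49, 47, 49], [55, 53, 54], [52, 51, 52], [45, 44, 45], [53, 50, 49], [95, 87, 81], [135, 124, 115], [148, 136, 126], [148, 137, 127], [149, 136, 127], [150, 138, 128], [149, 138, 128]]
[150, 151, 151, 152, 152, 141, 108, 80, 82, 99, 122, 132, 133, 133, 131, 131, 132, 131, 132, 132, 134, 135, 134, 133, 133, 133, 134, 133, 134, 135, 134, 133, 134, 136, 137, 136, 134, 136, 137, 137, 137, 136, 136, 136, 138, 137, 136, 137, 139, 138, 137, 138, 139, 140, 140, 142, 143, 139, 127, 125, 138, 146, 147, 148, 147, 148, 147, 148] [21, 22, 21, 21, 22, 21, 17, 14, 12, 11, 11, 12, 13, 12, 12, 12, 12, 11, 12, 11, 11, 11, 11, 12, 12, 12, 12, 12, 12, 13, 12, 12, 12, 12, 12, 13, 13, 12, 13, 13, 12, 12, 12, 12, 13, 12, 12, 12, 12, 13, 12, 12, 12, 13, 12, 13, 12, 12, 12, 16, 20, 21, 21, 22, 21, 22, 21, 22]
deck corners [[0.6807, 0.0816, 0.055], [0.6764, -0.0246, 0.055], [0.3443, 0.0849, 0.055], [0.3413, -0.0253, 0.055]]
sad [[0.5747977  0.02771029 0.083     ]
 [0.44423237 0.02891366 0.083     ]] 0.13057087151949434
[[   0    0   55  100 5400]
 [  22   15    7    9   52]
 [  23   76    7    8   48]] [[267.02685185 219.52833333]
 [265.13461538 189.01923077]
 [266.         249.33333333]]
```

Run:
```python
from bench import r
from h import *
from scipy.spatial.transform import Rotation as R
c=r.camera('top'); px=c['pixels'].max(2).astype(float)
C=[]
for y in range(200,264,2):
    row=px[y]
    u=389
    while row[u]<95: u+=1
    R1=u-1+(95-row[u-1])/(row[u]-row[u-1])
    u=386
    while row[u]<50: u-=1
    L=u+(row[u]-50)/(row[u]-row[u+1])
    p=plane(c,[[L,y],[R1,y]],.017); C.append((*p.mean(0)[:2],np.linalg.norm(p[0]-p[1])))
C=np.array(C); f=np.polyfit(C[:,0],C[:,1],1); print('slope deg',np.degrees(np.arctan(f[0])),'w',C[:,2].mean(),C[:,2].std(), 'resid',(C[:,1]-np.polyval(f,C[:,0])).std())
for x in(.48,.485,.49): print(x,np.polyval(f,x))
print('col profile',px[168:200,389].astype(int).tolist(),px[262:312,385].astype(int).tolist())
# ends
print(plane(c,[[390,193],[385,270.2],[384.5,304]],.017))
s=r.read_state(); print(s['ee_pos'],R.from_quat(s['eef_rot']).as_matrix().round(3))
```

```text
slope deg -5.263554541064753 w 0.022802275674799335 0.002057484751178685 resid 0.0009786712106913877
0.48 -0.24525220011653243
0.485 -0.24571282844481698
0.49 -0.2461734567731015
col profile [148, 149, 149, 149, 150, 143, 119, 82, 59, 58, 58, 59, 59, 59, 59, 60, 60, 61, 61, 59, 53, 42, 41, 46, 49, 49, 50, 50, 50, 51, 51, 51] [41, 41, 41, 41, 42, 41, 37, 27, 17, 16, 17, 15, 16, 16, 19, 15, 19, 15, 17, 16, 16, 16, 19, 19, 18, 18, 19, 20, 18, 18, 20, 18, 22, 15, 18, 21, 21, 19, 20, 19, 17, 15, 37, 91, 136, 148, 147, 146, 144, 144]
[[ 0.56855046 -0.25651858  0.017     ]
 [ 0.39253015 -0.23507649  0.017     ]
 [ 0.31722581 -0.23031598  0.017     ]]
[ 0.26605424 -0.56546747  0.22239858] [[ 0.905  0.426 -0.   ]
 [ 0.426 -0.905  0.   ]
 [-0.    -0.    -1.   ]]
```

```bash
python3 -m crank '[[1,[35,-20,10],7],[1,[70,-40,20],14],[1,[105,-60,30],21],[1,[140,-80,40],28],[1,[175,-100,50],30.5],[1,[210,-120,60],30.5],[1,[245,-140,70],30.5],[1,[280,-160,80],30.5],[1,[315,-180,90],30.5],[1,[335,-196,100],30.5],[1,[335,-196,100],30.5],[1,[335,-196,100],30.5]]' 60
python3 - <<'E'
from bench import r
from h import *
from scipy.spatial.transform import Rotation as R
s=r.read_state(); print(s['time'],s['ee_pos'],R.from_quat(s['eef_rot']).as_matrix().round(3).tolist(),s['joint_positions'].round(3) if hasattr(s['joint_positions'],'round') else s['joint_positions'])
for n in ('top','wrist'):
    c=r.camera(n); im=c['pixels'][:,:,::-1].copy()
    if n=='wrist':
        t=np.radians(-5.26); h=np.array([np.cos(t),np.sin(t),0])
        for k in(-.09,0,.09):
            u=proj(c,np.array([.486,-.2459,.017])+k*h)[0]; cv2.circle(im,tuple(int(q) for q in u),3,(0,0,255),-1)
    cv2.imwrite(f'pics/{n}2.png',im)
E
```

```text
time: 1.35
ee_pos: [0.4863, -0.2436, 0.122]
eef_rot: [0.999, -0.044, -0.0, -0.0]
ft_force: [-1.3, -0.8, 0.1]
width: 0.0868
1.35 [ 0.48629563 -0.2435587   0.12199531] [[0.996, -0.088, -0.001], [-0.088, -0.996, 0.001], [-0.001, -0.001, -1.0]] [ 0.603  0.25  -0.253  1.79   0.069  1.112 -1.333]
```

View pics/wrist2.png

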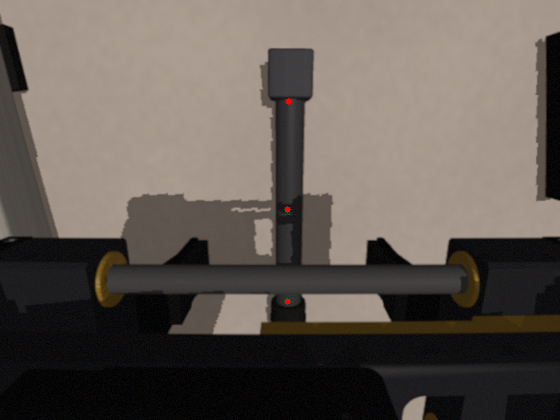

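View pics/top2.png

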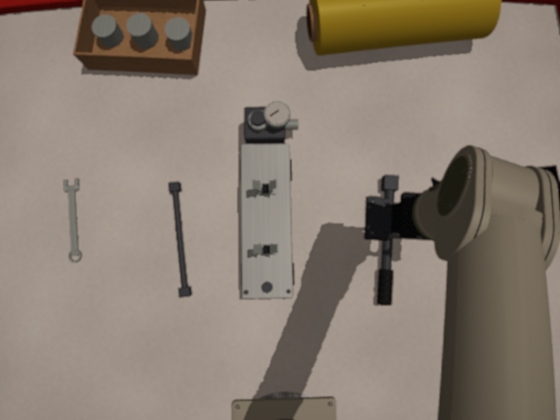

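```bash
python3 -m crank '[[1,[0,4,40],0],[1,[0,4,80],0],[1,[0,4,105],0],[1,[0,4,117],0],[1,[0,4,117],0],[-1,[0,4,117],0],[-1,[0,4,117],0],[-1,[0,4,117],0],[-1,[0,4,117],0],[-1,[0,4,117],0],[-1,[0,4,117],0],[-1,[0,4,117],0]]' 60
python3 -m crank '[[-1,[0,0,0],0],[-1,[0,0,-20],0],[-1,[0,0,-20],0],[-1,[0,0,-20],0]]'
python3 - <<'E'
from bench import r
from h import *
for n in ('scene','wrist'):
    c=r.camera(n); cv2.imwrite(f'pics/{n}3.png',c['pixels'][:,:,::-1])
print(r.read_state())
E
```

```text
time: 2.45
ee_pos: [0.4856, -0.2496, 0.0059]
eef_rot: [0.999, -0.046, 0.0, 0.0]
ft_force: [-0.1, 1.1, 0.2]
width: 0.0481
time: 2.78
ee_pos: [0.4862, -0.2499, 0.0264]
eef_rot: [0.999, -0.046, 0.001, 0.0]
ft_force: [-0.5, 0.0, -1.4]
width: 0.0217
{'time': 2.8833, 'joint_positions': array([ 0.59632683,  0.37122092, -0.24050487,  1.86249452,  0.10735404,
        0.91986447, -1.35624637]), 'joint_vel': array([-0.00438912, -0.00355599, -0.01109114, -0.00088766, -0.00069084,
        0.01054349, -0.00059303]), 'joint_torque': array([ 3.34366880e+00, -5.29443812e+01,  1.47937272e+00, -2.97769207e+01,
        1.63398620e+00, -7.23621603e-01, -5.13634252e-03]), 'ee_pos': array([ 0.48605488, -0.24860499,  0.02566673]), 'eef_rot': array([ 9.98943574e-01, -4.59490320e-02,  4.53686391e-04, -4.64960545e-04]), 'ft_force': array([-0.52842597,  6.0927392 , 12.15429551]), 'torque': array([1.30723447, 0.11956383, 0.01360567]), 'width': 0.013530278844214367}
```

View pics/wrist3.png

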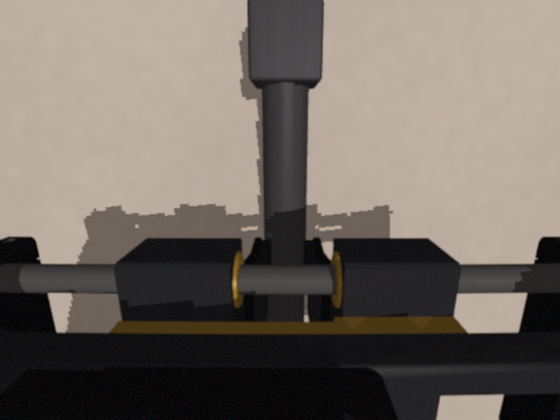

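View pics/scene3.png

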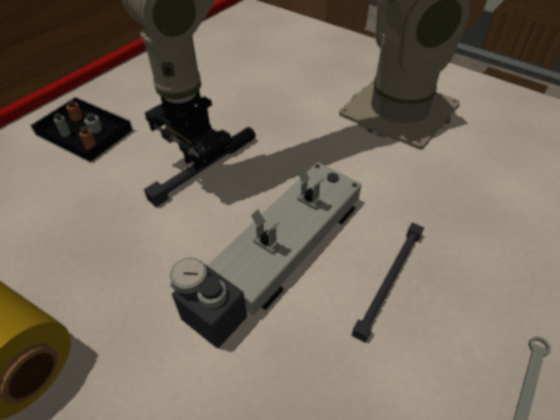

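The jaws were slower than I allowed: I lifted too early, and the tips have only caught the top of the shaft (13.5 mm opening at 26 mm height). I'll reopen, go down again and wait for a full close.

```bash
python3 -m crank '[[0,[0,0,0],0],[0,[0,0,0],0],[0,[0,0,0],0],[0,[0,0,0],0],[0,[0,0,0],0],[0,[0,0,0],0],[0,[0,0,0],0],[0,[0,0,0],0]]'
python3 - <<'E'
from bench import r
from h import *
s=r.read_state();print(s['ee_pos'],s['width'],s['ft_force'])
c=r.camera('wrist'); cv2.imwrite(f'pics/wrist4.png',c['pixels'][:,:,::-1])
E
```

```text
time: 3.55
ee_pos: [0.4854, -0.2496, 0.0255]
eef_rot: [0.999, -0.046, -0.0, 0.0]
ft_force: [-0.1, 1.1, -0.4]
width: 0.0429
[ 0.48537268 -0.24955314  0.02546332] 0.04289924928714632 [-0.11122743  1.13140416 -0.44477456]
```

View pics/wrist4.png

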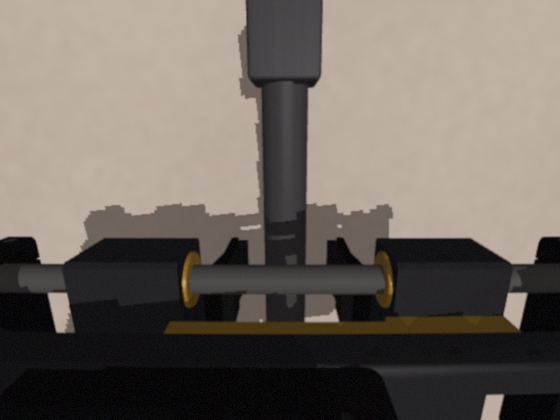

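```bash
python3 -m crank '[[0,[0,0,10],0],[0,[0,0,21],0],[0,[0,0,21],0],[-1,[0,0,21],0],[-1,[0,0,21],0],[-1,[0,0,21],0],[-1,[0,0,21],0],[-1,[0,0,21],0],[-1,[0,0,21],0],[-1,[0,0,21],0],[-1,[0,0,21],0],[-1,[0,0,21],0]]' 60
```

```text
time: 4.6
ee_pos: [0.4857, -0.2495, 0.0048]
eef_rot: [0.999, -0.046, 0.0, 0.0]
ft_force: [-0.5, 2.6, 3.8]
width: 0.0225
```

```bash
python3 -m crank '[[-1,[0,0,0],0],[-1,[0,0,-20],0],[-1,[0,0,-60],0],[-1,[0,0,-100],0],[-1,[0,0,-140],0],[-1,[0,0,-150],0],[-1,[0,0,-150],0],[-1,[0,0,-150],0]]'
python3 - <<'E'
from bench import r
from h import *
print(r.read_state()['width'])
for n in ('scene','wrist'):
    c=r.camera(n); cv2.imwrite(f'pics/{n}5.png',c['pixels'][:,:,::-1])
E
```

```text
time: 5.27
ee_pos: [0.4846, -0.2496, 0.1532]
eef_rot: [0.999, -0.046, -0.001, -0.0]
ft_force: [-0.4, 1.2, -5.6]
width: 0.0226
0.022620685797419045
```

View pics/wrist5.png

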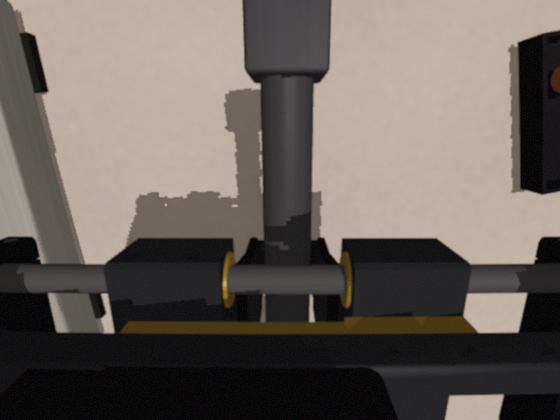

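View pics/scene5.png

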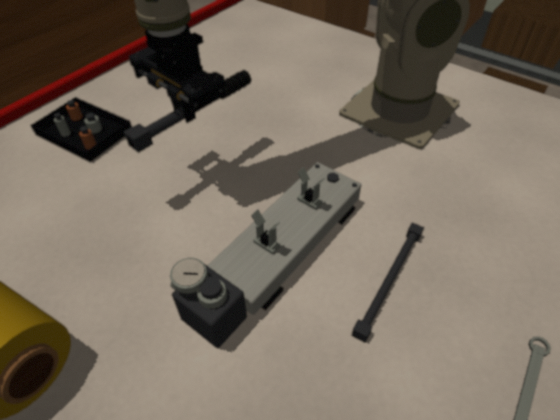

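Run:
```python
from bench import r
from h import *
from scipy.spatial.transform import Rotation as R
c=r.camera('scene')
for z in(.075,.083): print('sad scene',z,plane(c,[[265.4,238.1],[309.2,194.2]],z).round(4).tolist())
g=c['pixels'].max(2)
s=r.read_state(); M=R.from_quat(s['eef_rot']).as_matrix(); p=np.array(s['ee_pos'])
w=r.camera('wrist')
for dz in (0,.012,.024):
  for k in(.04,.09): print(dz,k,proj(w,p+M@np.array([k,0,-dz]))[0].round(1))
for k in (-.17,-.09,.09,.125): print('scene axis pts',k,proj(c,p+M@np.array([k,0,-.012]))[0].round(1))
cv2.imwrite('pics/s6.png',cv2.resize(c['pixels'][50:170,110:270,::-1],None,fx=4.5,fy=4.5,interpolation=cv2.INTER_CUBIC))
print(p,M.round(4))
```

```text
sad scene 0.075 [[0.581, 0.0285, 0.075], [0.4498, 0.0288, 0.075]]
sad scene 0.083 [[0.5857, 0.0326, 0.083], [0.4563, 0.0329, 0.083]]
0 0.04 [288.1 188.1]
0 0.09 [288.3  85.2]
0.012 0.04 [288.2 192.8]
0.012 0.09 [288.4  81.7]
0.024 0.04 [288.3 198.3]
0.024 0.09 [288.5  77.6]
scene axis pts -0.17 [246.8  76. ]
scene axis pts -0.09 [219.   91.8]
scene axis pts 0.09 [146.8 133.1]
scene axis pts 0.125 [131.  142.2]
[ 0.48394685 -0.24904094  0.1517965 ] [[ 0.9957 -0.0925 -0.0041]
 [-0.0925 -0.9957  0.0019]
 [-0.0042 -0.0015 -1.    ]]
```

View pics/s6.png

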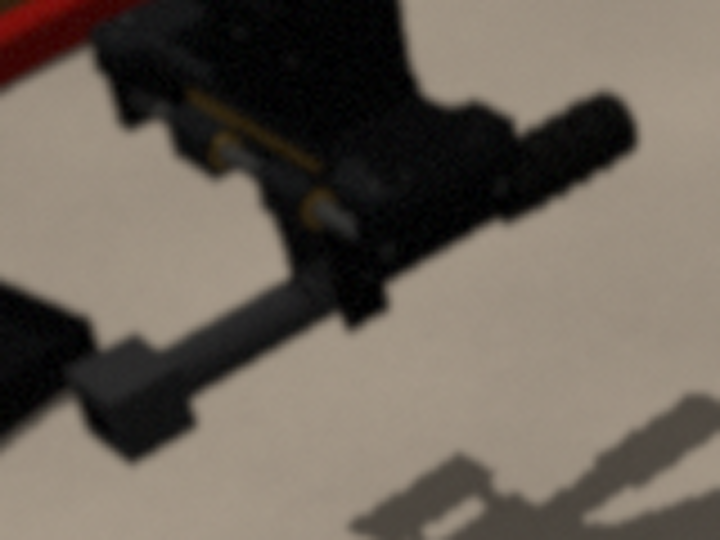

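```bash
python3 -m crank '[[-1,[0,-20,-10],-1],[-1,[0,-55,-10],-2],[-1,[0,-90,-10],-3],[-1,[0,-125,-10],-4],[-1,[0,-160,-10],-4.8],[-1,[0,-195,-10],-4.8],[-1,[0,-230,-10],-4.8],[-1,[0,-260,-10],-4.8],[-1,[0,-279,-10],-4.8],[-1,[0,-279,-10],-4.8],[-1,[0,-279,-10],-4.8],[-1,[0,-279,-10],-4.8]]'
python3 - <<'E'
from bench import r
from h import *
from scipy.spatial.transform import Rotation as R
s=r.read_state(); print(s['ee_pos'],s['ft_force'],R.from_quat(s['eef_rot']).as_matrix().round(4).tolist(),s['width'])
for n in ('scene','wrist','top'):
    c=r.camera(n); cv2.imwrite(f'pics/{n}7.png',c['pixels'][:,:,::-1])
    if n=='scene': cv2.imwrite('pics/s7.png',cv2.resize(c['pixels'][60:340,130:400,::-1],None,fx=2.1,fy=2.1,interpolation=cv2.INTER_CUBIC))
E
```

```text
time: 6.47
ee_pos: [0.5108, 0.0276, 0.1638]
eef_rot: [1.0, -0.005, -0.001, 0.0]
ft_force: [0.3, -0.1, -4.9]
width: 0.0229
[0.5107654  0.02756452 0.16379299] [ 0.31287397 -0.10020926 -4.92397561] [[1.0, -0.0091, -0.0014], [-0.0091, -1.0, -0.0005], [-0.0014, 0.0005, -1.0]] 0.02287024231016318
```

View pics/wrist7.png

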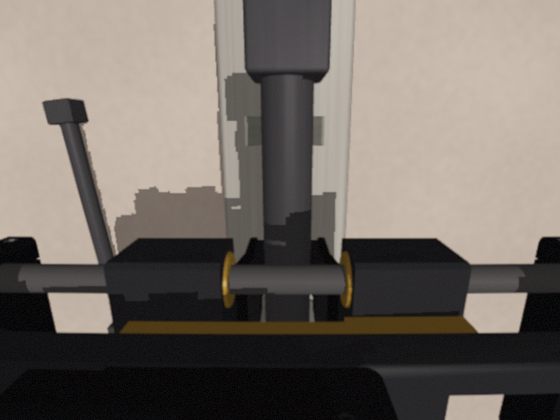

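View pics/s7.png

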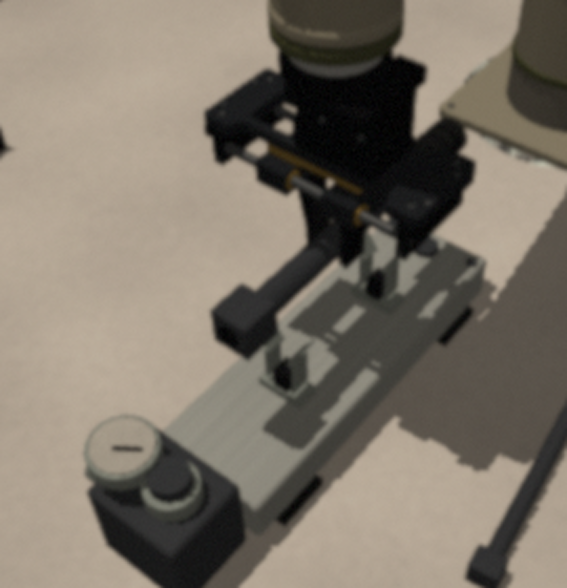

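View pics/top7.png

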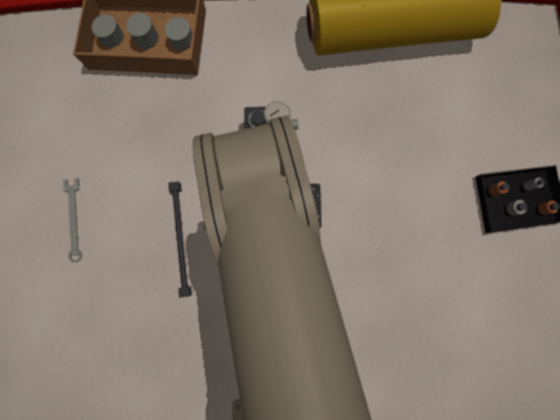

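Run:
```python
from bench import r
from h import *
w=r.camera('wrist')
print('clip+65 front/back rows', plane(w,[[246,131.5],[325,131.5],[246,117],[325,117],[246,146],[325,146]],.125).round(4).tolist())
print('shaft end', plane(w,[[263,76],[313,76]],.176).round(4).tolist(), plane(w,[[263,200],[312,200]],.176).round(4).tolist())
```

```text
clip+65 front/back rows [[0.5792, 0.052, 0.125], [0.5787, 0.0035, 0.125], [0.5878, 0.0517, 0.125], [0.5873, 0.0036, 0.125], [0.5704, 0.0524, 0.125], [0.5699, 0.0033, 0.125]]
shaft end [[0.6036, 0.0371, 0.176], [0.6034, 0.0151, 0.176]] [[0.5476, 0.0387, 0.176], [0.5474, 0.015, 0.176]]
```

```bash
python3 -m crank '[[-1,[2,-1,20],0],[-1,[2,-1,40],0],[-1,[2,-1,54],0],[-1,[2,-1,60],0],[-1,[2,-1,60],0],[-1,[2,-1,60],0]]' 60
python3 - <<'E'
from bench import r
from h import *
s=r.read_state(); print(s['ee_pos'],s['ft_force'],s['width'])
for n in ('scene','wrist'):
    c=r.camera(n); cv2.imwrite(f'pics/{n}8.png',c['pixels'][:,:,::-1])
    if n=='scene': cv2.imwrite('pics/s8.png',cv2.resize(c['pixels'][60:340,130:400,::-1],None,fx=2.1,fy=2.1,interpolation=cv2.INTER_CUBIC))
E
```

```text
time: 7.17
ee_pos: [0.5135, 0.029, 0.105]
eef_rot: [1.0, -0.005, 0.0, 0.0]
ft_force: [1.0, 0.3, -4.7]
width: 0.0227
[0.51349653 0.0289888  0.1050461 ] [ 0.98150721  0.29075189 -4.74328154] 0.02274990954991795
```

View pics/wrist8.png

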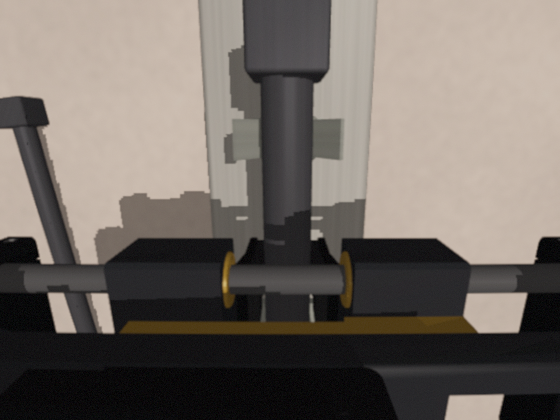

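View pics/s8.png

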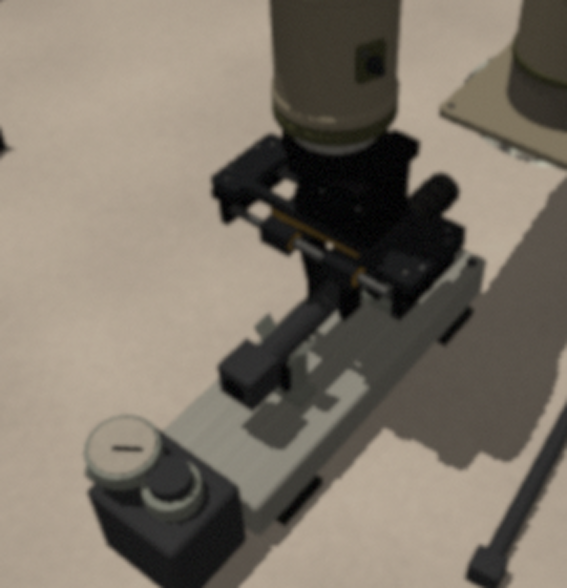

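Shaft is centred in the clip mouths (lips at columns 233 and 343, shaft centre 288). Pressing down.

```bash
python3 -m crank '[[-1,[0,0,4],0],[-1,[0,0,8],0],[-1,[0,0,11],0],[-1,[0,0,14],0],[-1,[0,0,14],0]]'
```

```text
time: 7.68
ee_pos: [0.5144, 0.029, 0.0911]
eef_rot: [1.0, -0.005, 0.001, 0.0]
ft_force: [3.9, -1.6, -2.6]
width: 0.0227
```

```bash
python3 -m crank '[[-1,[0,0,3],0],[-1,[0,0,6],0],[-1,[0,0,9],0],[-1,[0,0,9],0]]'
python3 - <<'E'
from bench import r
from h import *
for n in ('scene','wrist'):
    c=r.camera(n); cv2.imwrite(f'pics/{n}9.png',c['pixels'][:,:,::-1])
    if n=='scene': cv2.imwrite('pics/s9.png',cv2.resize(c['pixels'][60:340,130:400,::-1],None,fx=2.1,fy=2.1,interpolation=cv2.INTER_CUBIC))
E
```

```text
time: 8.02
ee_pos: [0.5127, 0.0289, 0.0826]
eef_rot: [1.0, -0.005, -0.001, 0.001]
ft_force: [-9.4, -2.4, 18.0]
width: 0.0223
```

View pics/wrist9.png

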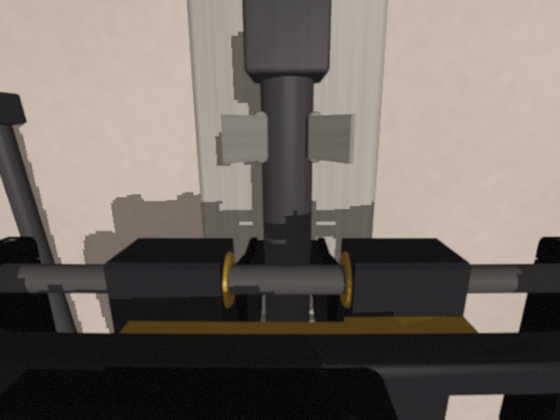

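View pics/s9.png

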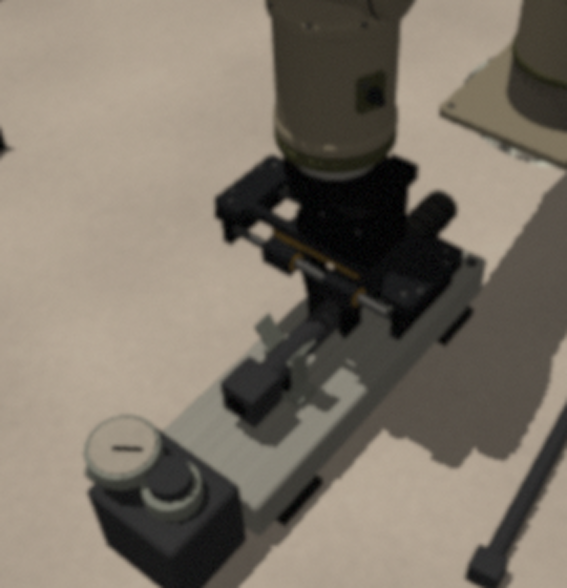

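```bash
python3 -m crank '[[-1,[0,0,2],0],[-1,[0,0,2],0],[-1,[0,0,2],0]]'
python3 -m crank '[[-1,[0,0,2],0],[-1,[0,0,2],0],[-1,[0,0,2],0]]'
```

```text
time: 8.37
ee_pos: [0.5128, 0.0289, 0.0824]
eef_rot: [1.0, -0.005, -0.0, 0.001]
ft_force: [-19.0, -4.7, 37.2]
width: 0.0228
time: 8.62
ee_pos: [0.5129, 0.0289, 0.0822]
eef_rot: [1.0, -0.005, -0.0, 0.001]
ft_force: [-28.8, -5.2, 59.2]
width: 0.0227
```

```bash
python3 -m crank '[[-1,[0,0,-2],0],[-1,[0,0,-4],0],[-1,[0,0,-5],0],[0.3,[0,0,-5],0],[0.3,[0,0,-5],0],[0.3,[0,0,-5],0],[0.3,[0,0,-5],0],[0.3,[0,0,-5],0],[0.3,[0,0,-5],0],[0.3,[0,0,-5],0],[0.3,[0,0,-5],0],[0.3,[0,0,-5],0]]'
```

```text
time: 9.62
ee_pos: [0.5132, 0.0293, 0.0825]
eef_rot: [1.0, -0.004, 0.0, 0.0]
ft_force: [0.2, -0.6, -0.2]
width: 0.0564
```

```bash
python3 -m crank '[[0.3,[0,0,-20],0],[0.3,[0,0,-50],0],[0.3,[0,0,-90],0],[0.3,[0,0,-130],0],[0.3,[0,30,-150],0],[0.3,[0,70,-150],0],[0.3,[0,110,-150],0],[0.3,[0,150,-150],0],[0.3,[0,190,-150],0],[0.3,[0,230,-150],0],[0.3,[0,270,-150],0],[0.3,[0,300,-150],0]]'
python3 -m crank '[[0.3,[0,40,0],0],[0.3,[0,60,0],0],[0.3,[0,60,0],0]]'
python3 - <<'E'
from bench import r
from h import *
for n in ('scene','top'):
    c=r.camera(n); cv2.imwrite(f'pics/{n}10.png',c['pixels'][:,:,::-1])
    if n=='scene': cv2.imwrite('pics/s10.png',cv2.resize(c['pixels'][120:345,150:370,::-1],None,fx=2.6,fy=2.6,interpolation=cv2.INTER_CUBIC))
    else: cv2.imwrite('pics/t10.png',cv2.resize(c['pixels'][90:310,160:310,::-1],None,fx=2.7,fy=2.7,interpolation=cv2.INTER_CUBIC))
    for k in(-.17,-.09,.09,.125):
        print(n,k,[proj(c,[.5125+k,.0285-.009*k,z])[0].round(1).tolist() for z in(.095,.112)])
E
```

```text
time: 10.62
ee_pos: [0.5096, -0.2746, 0.2325]
eef_rot: [1.0, -0.006, -0.0, 0.001]
ft_force: [0.3, -0.3, -0.7]
width: 0.0564
time: 10.87
ee_pos: [0.508, -0.3366, 0.2317]
eef_rot: [1.0, -0.008, -0.001, 0.001]
ft_force: [-0.5, -0.3, 0.9]
width: 0.0567
scene -0.17 [[341.3, 156.1], [342.1, 149.5]]
scene -0.09 [[318.2, 178.6], [318.7, 172.0]]
scene 0.09 [[256.5, 238.6], [256.0, 232.3]]
scene 0.125 [[242.6, 252.1], [241.8, 245.8]]
top -0.17 [[266.9, 300.1], [266.7, 301.0]]
top -0.09 [[266.4, 260.5], [266.1, 260.6]]
top 0.09 [[265.2, 174.1], [265.0, 172.3]]
top 0.125 [[265.0, 157.8], [264.8, 155.7]]
```

View pics/s10.png

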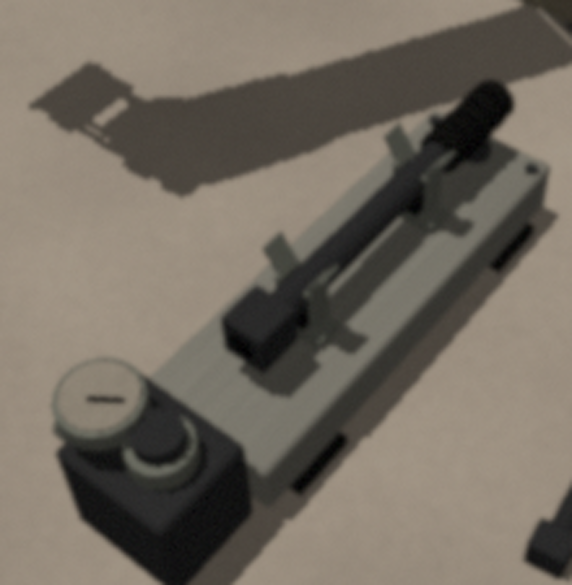

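View pics/t10.png

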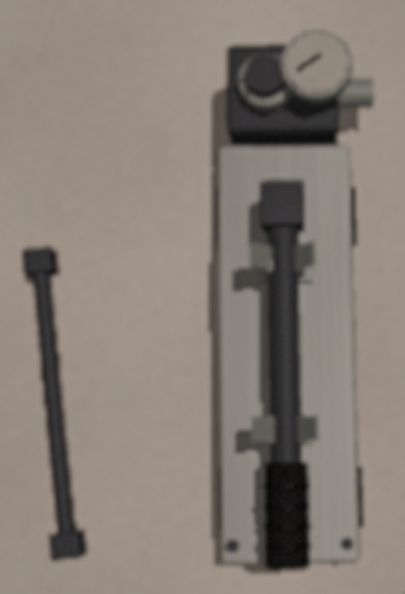

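Run:
```python
from bench import r
print(r.read_state()['ft_force']); print(r.close_job())
```

```text
[0.47597824 0.57461949 1.29789434]
the job is handed in; nothing more can be done
None
```

The handle is stowed in both clips with its socket end towards the pump head. I handed the job in at about 11 s of the 38 s allowed, and hand-in gave no verdict.

**What I did:**
- **Grip:** The first grip failed because I lifted before the slow jaws had closed. I reopened, went down again and gripped properly; the handle stayed held from then on.
- **Pressing:** I centred the handle over the clips and pressed it down. It stopped with its axis at about 94.5 mm (95 mm is home). The force then rose to about 59 N while the height stayed put, so it was resting on the saddles.
- **Release:** I eased off, opened the jaws and moved the arm well clear.

**Last checks:**
- **Fit:** Both ends of the handle appeared within about 2 pixels of where a level, fully home handle should be, in the scene and top views. That puts it within about 4 mm of the seat lengthwise and 2 mm sideways.
- **Angle:** The gripper held it within about 0.1° of the pump axis I measured.
- **Thinner bar:** It looks unmoved in the top view. I compared it by eye and did not measure it again.
- **Arm:** The force sensor read close to zero, so the robot was touching nothing.
- **Disagreement:** Estimates of the seat's lengthwise position ranged from 0.5095 to 0.515 m depending on the view. This is well inside the 22 mm tolerance.

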